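# Tuck an instrument's cover plate under the lapped lid and hold it down

### The arm

A 6-joint arm with a two-finger parallel gripper is mounted at the origin on the work surface. World frame = base frame: x ahead of the robot, y to its left, z up, the work surface at z = 0. Lengths are in mm, angles in rad, forces in N, time in s.
With the tool pointing down it reaches from about 300 to 775 mm from the base axis. Payload 14.6 kg.
Tool frame: the origin (TCP) lies midway between the tips of the shut fingers; the grasp point (between the pads) lies 19 mm behind it; z points along the fingers, y is the line along which they close (so a half turn about z gives the same grasp; the last joint's range is limited). The gripper opens to 94 mm and grips with 3 to 60 N. Pads are 16 mm wide; open, the fingers measure 119 mm over their backs; the gripper's body (75 mm by 177 mm) begins 78 mm behind the grasp point.
Start: joints at [1.169, 0.3, 1.521, -0, 1.321, -0.067], TCP at [180.716, 519.452, 205.446] pointing down, gripper open.
Joint ranges: [-3.03, 3.03], [-0.79, 2.21], [0.23, 2.52], [-1.04, 4.18], [0, 3.07], [-2.55, 2.55]. Speed limits (rad/s): [2.22, 2.22, 2.57, 3.14, 3.14, 3.14].

### API

Orientations are given as [roll, pitch, yaw] about the fixed x, y, z axes, in that order (R = Rz(yaw) Ry(pitch) Rx(roll)).
In Python, from cell import * gives the robot as it stands. The module is installed in compiled form; this text tells all that it offers.
- The arm moves only by the tool servo_tool, never from a script. Its argument "motion" is a list of rows, each an object of numbers: "wx", "wy", "wz": the turn, a rotation vector about the tool's x, y, z in units of 2 rad (1.0 is 2 rad); "dx", "dy", "dz": the shift along the tool's x, y, z in units of 10 cm (1.0 is 10 cm); "fingers": the closure, from -1 (fully open) to 1 (shut). In form: [{"wx": .., "wy": .., "wz": .., "dx": .., "dy": .., "dz": .., "fingers": ..}, ...]. A call has 1 to 10 rows; each row is the pose to reach, as a shift and turn from the pose commanded when the call began, along the tool's axes at that moment; what a row does not reach only later rows make up. A row lasts 1/10 s, in which the tool goes at most 50 mm and 8.59 degrees, less where a joint would pass 70% of its speed; a pose out of reach is approached as far as the arm can. A call with a number of a shift or a turn outside -1 to 1 is refused whole. A call with a gripper value outside its range is refused whole. The fingers move at their own pace and stop on an object; "newtons" is the grip in N (left out, the last holds). Time passes only in rows, so rows that repeat a pose let the fingers close. It gives the time, the measured TCP pose, the force, the opening and the grip force at its end, in the units of the state.
- read_state(): the state, without advancing time (a new reading comes with each control period).
- camera(name): name is "scene" or "top"; returns a dict with "image" (400x640x3 uint8, red, green, blue), "fx", "fy", "cx", "cy" (pixels), "k1" (the pictures are not rectified: a ray, as slopes to the right and down, at radius r is drawn at 1 + k1 r^2 times it, then the intrinsics apply), "R" (3x3) and "t" (3): a world point X has camera coordinates R X + t. Camera axes: x right, y down, z forward; pixel columns grow to the right and rows downward; lengths in mm; the calibration is good to about 2 mm. A picture is of the moment at which its call begins. There is no depth.
- sign_off(): hands the job in; it is judged then, once.
Trained networks look in a picture, given as the dict that the camera call returned (one of the last four; its "shot" number tells which), for a name from the list of things; names that differ only in an ending like _2 or _b are one class to them, and where a whole thing is asked for, a point or a joint stands for the part that bears it (a point fixed in the world has none). Each returns a list of dicts, best first, with "conf" (0 to 1); they miss things now and then, are a little off and sometimes report something else, mostly with a low value. They report only what shows in the picture. A call takes as long as a camera call. They do not tell look-alikes from the thing itself.
- spot_in(query, picture): "location" ([column, row] in pixels, amid what is visible of it).
- trace(query, picture): "pixels" (400x640 bool, what is visible of it) and "location" ([column, row] in pixels, amid what is visible of it).
The state is a dict: "clock": time; "joints": joint angles; "qd": joint speeds; "effort": joint torques, N m; "eef_pos": TCP position; "eef_rot": TCP orientation; "wrist_force": force on the tool from outside, world axes, zero at the start; "moment": the same for the moment, N m; "finger_gap": finger opening in mm; "finger_force": force on a finger pad.
Only numpy, scipy, OpenCV 4.12 (cv2) and the standard library are available. Lean on these libraries where they do the work, as an engineer would, in place of code of your own. Each camera call takes 0.05 s, during which the arm holds its last target. There are 200 camera calls.

### The job

First secure the instrument's hinged lid by turning the turnbutton beside it a quarter turn clockwise, fully across the lid's edge. Then take the loose cover plate by its grip, slide one of its long edges under the lapped front edge of the lid, without lifting the lid, until it is fully home against the stop and centred and square over the service opening, and press it down flat on the deck against the springy gasket. Finish while still holding it pressed down flat, do not let go, and leave the flow controller, the beaker and the hex key where they are.

Things in the scene. Friction and masses are not known exactly. Their poses are not given: they have to be found in the camera images.
- instrument: Fixed grey gas instrument, a low box 260 (x) by 240 (y) by 60 mm; origin under its centre on the bench, front facing its -x. Flat top (deck) at z = 60 mm. Service opening in the deck: x -95 to -50, y -45 to 45 mm. Lid behind it: x -38 to 120 mm. On the deck under the lid an 8 mm high stop bar, its face at x = -20 mm. Turnbutton pivot at x = 40, y = 98 mm.
- home (a point): Fixed point on the deck (instrument frame -65, 0, 60 mm), axes as the instrument's: where the plate's origin is when the plate is fully home against the stop, centred, and flat on the deck. The plate's rear edge is then 18 mm under the lid's front edge.
- lip (a point): Middle of the underside of the lid's front edge (the lapped edge), 11 mm above the deck when the lid is down. The lid is a 3 mm steel sheet, 156 mm wide (y), top 14 mm above the deck, open in front; side skirts 3 mm thick run down to the deck at y = +-75 to 78 mm.
- lid (a joint): Opening angle of the lid on its rear hinge (rad): 0 shut, as at the start, growing as the front edge rises. It is loose: only its weight (0.45 kg) keeps it down. 0.04 rad is already counted as lifted.
- gasket (a joint): How far the black rubber gasket frame round the opening is pressed in (m): 0 free, 4 mm proud of the deck; 0.004 flush with it. All of it moves straight down together. It pushes up with 4 N at 0 and 10 N when flush, so the plate's weight alone does not press it in. Outside: x -103 to -42, y -53 to 53 mm in the instrument frame.
- turnbutton (a joint): Turnbutton angle (rad): 0 open, its long arm along the instrument's +x, beside the lid; grows clockwise seen from above to the end stop at 1.57, the long arm then pointing to the instrument's -y, across the lid's side edge. Stiff by friction (0.06 N m), it stays where left. Starts between 0 and 0.3.
- button_grip (a point): On the turnbutton's pivot axis, at the bar's top, 100 mm above the bench; x axis along the long arm. The aluminium bar is 14 mm wide and 24 mm high (underside 16 mm above the deck, 2 mm over the lid) and reaches 41 mm from the pivot on the long arm, 19 mm on the other. It can be pinched across at the pivot and turned.
- plate: Loose aluminium cover plate, 90 (x) by 130 (y) by 4 mm, about 0.2 kg, lying flat on the bench; origin at the centre of its underside. On its centre stands a grip: an upright block 36 mm along x, 12 mm thick along y, its top 38 mm above the plate's underside. The same either way round; the 130 mm edges are the ones to tuck.
- controller: Bystander: flow controller, black box on a steel block 100 by 35 mm, 113 mm high; origin under its centre.
- beaker: Bystander: glass beaker 70 mm across, 90 mm high; origin under its centre.
- hexkey: Bystander: L-shaped hex key 110 mm long, 8 mm thick; origin on the bench under its long arm.
Not all that is in view belongs to the job. Of the things like the plate, leave any that is orange; of the rest the smaller one is meant.

How it is judged (in metres and radians):
On the way, in this order (a step that is already met when the one before it is completed fails the run):
1. the turnbutton is turned across the lid, while the plate is not yet under the lid (value of joint turnbutton above 1.35 rad and horizontal distance between plate and home above 0.03 m), for 0.2 s.
2. the plate's edge is tucked under the lid up to the stop (x of plate in the frame of home between -0.005 and 0.005 m and y of plate in the frame of home between -0.008 and 0.008 m and z of plate in the frame of home between -0.004 and 0.01 m), for 0.2 s.
At the end, for the whole second after the job is handed in: Plate within 5 mm of home along the instrument's x and 8 mm along y, underside under 2 mm above the deck (gasket pressed in over 2 mm), tilt under 0.035 rad, square within 0.07 rad, fingers on it (over 2 N); turnbutton past 1.35 rad; lid under 0.03 rad; all through the last second (x of plate in the frame of home between -0.005 and 0.005 m and y of plate in the frame of home between -0.008 and 0.008 m and z of plate in the frame of home between -0.004 and 0.002 m and angle between plate's own z axis and vertical below 0.035 rad and angle between the x axis of plate and the x axis of home, either way round below 0.07 rad and value of joint turnbutton above 1.35 rad and value of joint lid below 0.03 rad and value of joint gasket above 0.002 m and contact force between the fingers and plate above 2 N and linear speed of plate below 0.02 m/s); the arm keeps its last pose, push and grip.
It fails at once if the lid is lifted (value of joint lid above 0.04 rad).
It fails at once if the flow controller is disturbed (distance of controller from where it was at the start of the episode above 0.02 m).
It fails at once if the beaker is disturbed (distance of beaker from where it was at the start of the episode above 0.02 m).
It fails at once if the hex key is disturbed (distance of hexkey from where it was at the start of the episode above 0.02 m).
It also fails if it takes over 59 s, if anything falls off the work surface, if the arm or the gripper's body presses on something with over 40 N, if the wrist force passes 120 N, or if a joint passes its speed limit or range.

## Working session

There is one attempt and no reset: what is moved stays moved. The work goes in short steps, Python scripts to look and compute and a tool call to move; the robot and the scene stay as the last step left them, time stands still between calls to the robot, and variables do not carry over. Pictures are saved under pics/ and viewed, at most 10 in all, crops included, and the job is handed in when it is done.

Besides the shell and the picture viewer there is one more tool, called after "Emit:" as name(argument=value, ...) on one line, values as JSON. servo_tool: Moves the arm, as the interface text tells. Its arguments: {"type":"object","properties":{"motion":{"type":"array","items":{"type":"object","properties":{"wx":{"type":"number"},"wy":{"type":"number"},"wz":{"type":"number"},"dx":{"type":"number"},"dy":{"type":"number"},"dz":{"type":"number"},"fingers":{"type":"number"}}}},"newtons":{"type":"number"}},"required":["motion"]}

```bash
mkdir -p pics; cat > h.py <<'E'
from cell import *
import numpy as np, cv2
def ray(c,px):
    p=np.array([(px[0]-c['cx'])/c['fx'],(px[1]-c['cy'])/c['fy']]);q=p.copy()
    for _ in range(30): q=p/(1+c['k1']*(q@q))
    R=np.array(c['R']);t=np.array(c['t'])
    return -R.T@t, R.T@np.array([q[0],q[1],1])
def atz(c,px,z):
    o,d=ray(c,px); return o+d*(z-o[2])/d[2]
def proj(c,X):
    v=np.array(c['R'])@np.array(X,float)+np.array(c['t']); q=v[:2]/v[2]; q=q*(1+c['k1']*(q@q))
    return np.array([q[0]*c['fx']+c['cx'],q[1]*c['fy']+c['cy']])
E
python3 - <<'E'
from h import *
np.set_printoptions(precision=1,suppress=True)
for n in ['top','scene']:
    c=camera(n); cv2.imwrite(f'pics/{n}0.png',c['image'][:,:,::-1])
    print(n,ray(c,(320,200)),c['fx'],c['k1'])
    for q in ['instrument','plate','turnbutton','lid','gasket','controller','beaker','hexkey','button_grip','lip']:
        print(q,[(np.round(d['location']).tolist(),round(d['conf'],2)) for d in spot_in(q,c)][:4])
print(read_state())
E
```

```text
top (array([ 395.9,    1.2, 1606.5]), array([ 0.1,  0. , -1. ])) 501.4044211874572 -0.0801935779120772
instrument [([280.0, 202.0], 0.97)]
plate [([376.0, 274.0], 0.74), ([370.0, 208.0], 0.63), ([418.0, 155.0], 0.61)]
turnbutton []
lid [([282.0, 191.0], 0.68)]
gasket [([281.0, 235.0], 0.69)]
controller [([463.0, 199.0], 0.87), ([179.0, 221.0], 0.65)]
beaker [([177.0, 222.0], 0.92)]
hexkey []
button_grip []
lip [([276.0, 190.0], 0.73)]
scene (array([1189.3,  -48.2, 1032. ]), array([-0.5,  0. , -0.8])) 422.6161103266196 -0.012238074522032242
instrument [([376.0, 197.0], 0.67)]
plate [([269.0, 150.0], 0.92), ([276.0, 210.0], 0.72), ([223.0, 272.0], 0.57)]
turnbutton []
lid [([378.0, 206.0], 0.6)]
gasket [([360.0, 166.0], 0.83)]
controller [([166.0, 214.0], 0.85)]
beaker [([484.0, 172.0], 0.86)]
hexkey [([276.0, 212.0], 0.69), ([334.0, 280.0], 0.59)]
button_grip [([372.0, 165.0], 0.35)]
lip [([380.0, 203.0], 0.72)]
{'clock': 1.1, 'joints': array([ 1.2,  0.3,  1.5, -0. ,  1.3, -0.1]), 'qd': array([-0.,  0.,  0., -0., -0., -0.]), 'effort': array([  0. , -53.2, -35.3,   0.1,   0. ,  -0. ]), 'eef_pos': array([180.7, 519.5, 205.5]), 'eef_rot': array([3.1, 0. , 2.8]), 'wrist_force': array([-0.2,  0.6, -0.1]), 'moment': array([0., 0., 0.]), 'finger_force': 0.0, 'finger_gap': 93.99167135418391}
```

View pics/top0.png

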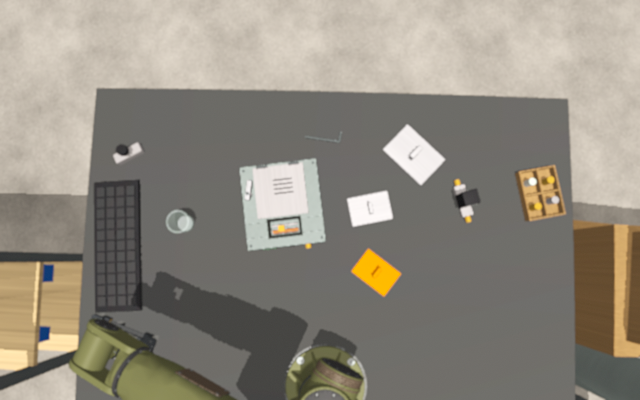

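View pics/scene0.png

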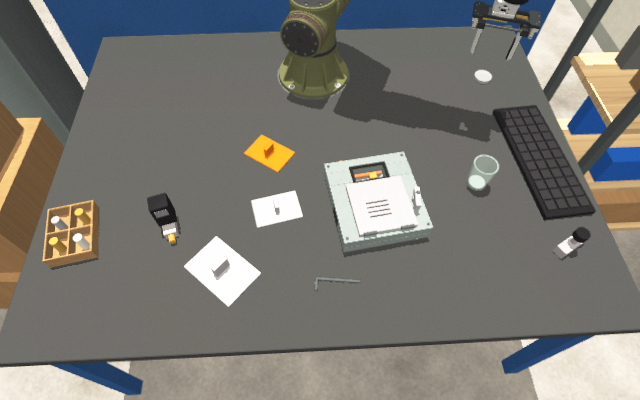

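```bash
cat > fit.py <<'E'
from h import *
from scipy.optimize import minimize
def box(x0,x1,y0,y1,z0,z1): return np.array([[x,y,z] for x in(x0,x1) for y in(y0,y1) for z in(z0,z1)],float)
INS=[box(-130,130,-120,120,0,60),box(-38,120,-78,78,60,74)]
PL=[box(-45,45,-65,65,0,4),box(-18,18,-6,6,4,38)]
S=8
def sil(c,boxes,p,z=0):
    m=np.zeros((400*2,640*2),np.uint8)
    co,s=np.cos(p[2]),np.sin(p[2])
    for b in boxes:
        w=np.c_[p[0]+co*b[:,0]-s*b[:,1],p[1]+s*b[:,0]+co*b[:,1],b[:,2]+z]
        q=np.array([proj(c,v) for v in w])*2+0.5
        h=cv2.convexHull((q*16).round().astype(np.int32))
        cv2.fillConvexPoly(m,h,255,cv2.LINE_AA,4)
    return cv2.resize(m,(640,400),interpolation=cv2.INTER_AREA)/255.
def fit(cs,ms,boxes,p0,z=0):
    def f(u):
        p=[u[0],u[1],u[2]/100]
        return sum(np.abs(sil(c,boxes,p,z)-m).sum() for c,m in zip(cs,ms))
    r=None;x=np.array([p0[0],p0[1],p0[2]*100])
    for k in range(3):
        r=minimize(f,x,method='Nelder-Mead',options=dict(initial_simplex=[x,x+[12/(k+1),0,0],x+[0,12/(k+1),0],x+[0,0,8/(k+1)]],xatol=.05,fatol=.1)); x=r.x
    return np.array([x[0],x[1],x[2]/100]),r.fun
E
python3 - <<'E'
from fit import *
np.set_printoptions(precision=3,suppress=True)
cs=[camera('top'),camera('scene')]
def mask(q,c,near):
    t=[d for d in trace(q,c) if np.hypot(*(np.array(d['location'])-near))<25]
    return t[0]['pixels'].astype(float) if t else None
im=[mask('instrument',cs[0],(280,202)),mask('instrument',cs[1],(376,197))]
pm=[mask('plate',cs[0],(370,208)),mask('plate',cs[1],(276,210))]
print([m is None or m.sum() for m in im+pm])
a=atz(cs[0],(282,204),60); b=atz(cs[0],(370,208),4); print(a,b)
# bottom edge of instrument outline: (247,250)->(325,241)
for sel in ([0],[1],[0,1]):
    if all(im[i] is not None for i in sel): print('ins',sel,fit([cs[i] for i in sel],[im[i] for i in sel],INS,[a[0],a[1],0.1]))
    if all(pm[i] is not None for i in sel): print('pl',sel,fit([cs[i] for i in sel],[pm[i] for i in sel],PL,[b[0],b[1],1.65 if 1 else 0]))
np.save('masks.npy',np.array([m if m is not None else np.zeros((400,640)) for m in im+pm]))
o=cs[0]['image'][130:270,230:430,::-1]; o=cv2.resize(o,None,fx=4,fy=4,interpolation=cv2.INTER_CUBIC); cv2.imwrite('pics/crop1.png',o)
E
```

```text
[np.float64(6551.0), np.float64(7885.0), np.float64(1155.0), np.float64(1271.0)]
[558.653 143.774  60.   ] [ 558.428 -134.207    4.   ]
ins [0] (array([558.79 , 144.366,   0.14 ]), np.float64(124.45882352941177))
pl [0] (array([ 555.958, -135.069,    0.249]), np.float64(57.72549019607844))
ins [1] (array([557.916, 148.561,   0.14 ]), np.float64(265.52549019607847))
pl [1] (array([ 558.293, -128.437,    0.22 ]), np.float64(55.752941176470586))
ins [0, 1] (array([558.246, 146.188,   0.14 ]), np.float64(485.7960784313725))
pl [0, 1] (array([ 557.426, -130.823,    0.225]), np.float64(215.94901960784316))
```

View pics/crop1.png

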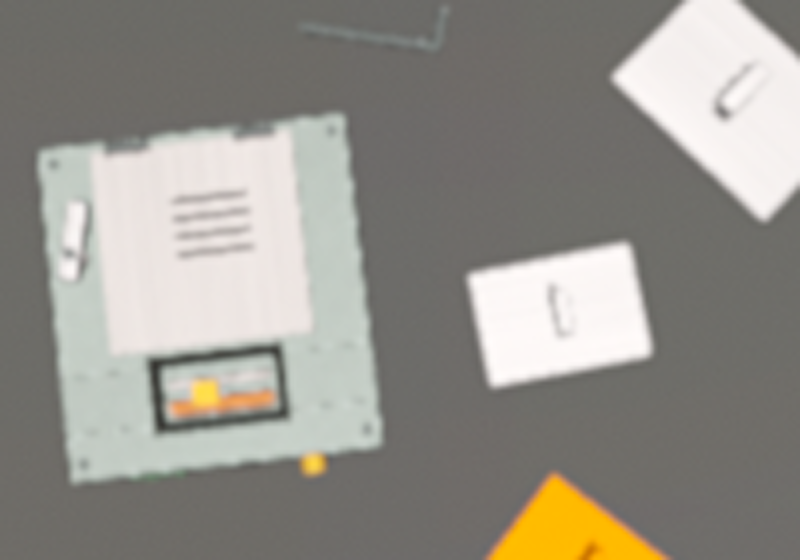

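```bash
cat > mv.py <<'E'
from h import *
from scipy.spatial.transform import Rotation as Ro
def go(x,y,z,yaw,roll=np.pi):
    s=read_state(); p=s['eef_pos']; R=Ro.from_euler('xyz',s['eef_rot'])
    T=Ro.from_euler('xyz',[roll,0,yaw])
    d=R.inv().apply(np.array([x,y,z])-p)/100; w=(R.inv()*T).as_rotvec()/2
    print('pos',p.round(1),'rot',np.round(s['eef_rot'],3),'F',s['wrist_force'].round(1),'d',d.round(3),'w',w.round(3),'t',s['clock'],'gap',s['finger_gap'],'ff',s['finger_force'],'q',s['joints'].round(2))
E
python3 - <<'E'
from fit import *
import mv
np.set_printoptions(precision=3,suppress=True)
BAR=[box(-19,41,-7,7,76,100)]
for n,I in (('top',(558.8,144.4,.14)),('scene',(557.9,148.6,.14))):
    c=camera(n); co,s=np.cos(.14),np.sin(.14)
    pv=[I[0]+40*co-98*s,I[1]+40*s+98*co]
    im=c['image'].astype(float)
    r=sil(c,[box(-28,55,-18,24,76,100)],[pv[0],pv[1],.1])>.5
    sat=im.max(2)-im.min(2); 
    m=(r&(sat<14)&(im.min(2)>175)).astype(np.uint8)
    k,l,st,_=cv2.connectedComponentsWithStats(m); b=1+np.argmax(st[1:,4]); m=(l==b).astype(float)
    print(n,pv,m.sum(),fit([c],[m],BAR,[pv[0],pv[1],-.1]), 'exp',sil(c,BAR,[*pv,-.1]).sum())
mv.go(500,310,205,3.0)
E
```

```text
top [np.float64(584.7334146133703), np.float64(247.0228922146079)] 329.0 (array([594.381, 251.745,  -0.06 ]), np.float64(195.68627450980392)) exp 136.69411764705882
scene [np.float64(583.8334146133703), np.float64(251.2228922146079)] 296.0 (array([575.672, 242.47 ,   0.32 ]), np.float64(153.4235294117647)) exp 188.86274509803917
pos [180.7 519.5 205.4] rot [3.142 0.    2.807] F [ 0.  -0.5 -0.2] d [-3.704 -0.929  0.004] w [ 0.     0.    -0.097] t 1.5 gap 94.25098750824893 ff 0.0 q [ 1.17  0.3   1.52 -0.    1.32 -0.07]
```

```bash
python3 - <<'E'
from fit import *
a=camera('top')['image'][165:215,232:272,::-1]; b=camera('scene')['image'][170:230,380:440,::-1]
f=lambda x:cv2.resize(x,(400,int(400*x.shape[0]/x.shape[1])),interpolation=cv2.INTER_CUBIC)
a,b=f(a),f(b); o=np.zeros((500,800,3),np.uint8); o[:a.shape[0],:400]=a; o[:b.shape[0],400:]=b
cv2.imwrite('pics/bar.png',o)
E
```

```text
(no output)
```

View pics/bar.png

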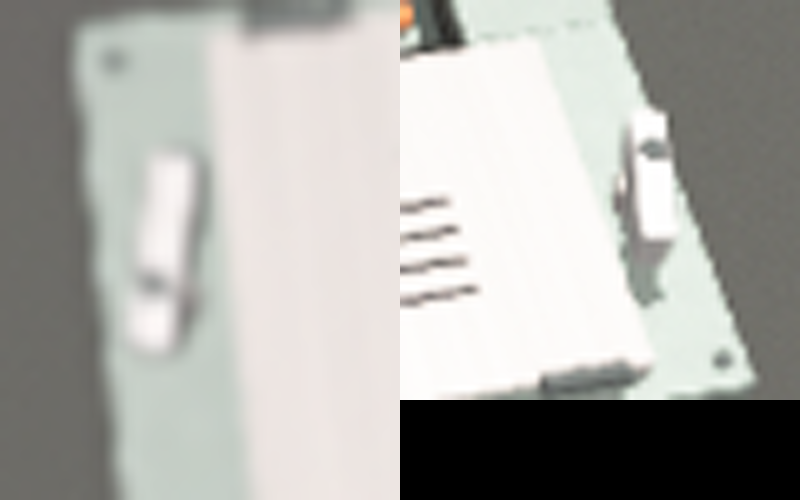

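Emit:
servo_tool(motion=[{"dx": -1, "dy": -0.25, "wz": -0.1, "fingers": -1}, {"dx": -1, "dy": -0.25, "wz": -0.1, "fingers": -1}, {"dx": -1, "dy": -0.25, "wz": -0.1, "fingers": -1}])

```text
schema error: expected keys wx, wy, wz, dx, dy, dz, fingers
```

```bash
python3 - <<'E'
from fit import *
import mv
np.set_printoptions(precision=3,suppress=True)
c=camera('top'); d=camera('scene'); h=.45
p=atz(c,(247.3-h,193-h),100); e=atz(c,(249.8-h,180.5-h),100); g=atz(c,(247.0-h,200-h),100)
print(p,e,g,np.arctan2(*(e-g)[1::-1]),np.linalg.norm(e-g))
print(atz(d,(417.95-h,192.2-h),100))
# scene ends: far end (248,108), near end(255,238)
E1=atz(d,(380+248/6.667-h,170+108/6.667-h),100);E2=atz(d,(380+255/6.667-h,170+238/6.667-h),100);print(E1,E2,np.arctan2(*(E2-E1)[1::-1]),np.linalg.norm(E2-E1))
mv.go(500,310,205,3.0)
E
```

```text
[586.804 248.161 100.   ] [625.335 242.16  100.   ] [565.401 248.171 100.   ] -0.09996490285732265 60.234505487965954
[586.89  251.428 100.   ]
[567.692 252.867 100.   ] [628.633 244.665 100.   ] -0.13378525560111237 61.49013617633191
pos [180.7 519.5 205.5] rot [3.142 0.    2.807] F [-0.2 -0.3  0.9] d [-3.704 -0.929  0.005] w [ 0.     0.    -0.097] t 1.7 gap 93.86151090448249 ff 0.0 q [ 1.17  0.3   1.52 -0.    1.32 -0.07]
```

Emit:
servo_tool(motion=[{"wx": 0, "wy": 0, "dz": 0, "dx": -1, "dy": -0.25, "wz": -0.1, "fingers": -1}, {"wx": 0, "wy": 0, "dz": 0, "dx": -1, "dy": -0.25, "wz": -0.1, "fingers": -1}, {"wx": 0, "wy": 0, "dz": 0, "dx": -1, "dy": -0.25, "wz": -0.1, "fingers": -1}])

```text
clock: 2.0
eef_pos: [270.0, 460.9, 205.5]
eef_rot: [-3.141, 0.001, 3.006]
wrist_force: [-0.4, 0.5, -0.4]
finger_gap: 93.9
finger_force: 0.0
```

Emit:
servo_tool(motion=[{"wx": 0, "wy": 0, "dz": 0, "dx": -1, "dy": -0.5, "wz": 0, "fingers": -0.3}, {"wx": 0, "wy": 0, "dz": 0, "dx": -1, "dy": -0.5, "wz": 0, "fingers": -0.3}, {"wx": 0, "wy": 0, "dz": 0, "dx": -1, "dy": -0.5, "wz": 0, "fingers": -0.3}], newtons=20)

```text
clock: 2.3
eef_pos: [361.9, 398.0, 205.4]
eef_rot: [-3.141, 0.0, 3.003]
wrist_force: [-0.7, 0.2, 0.6]
finger_gap: 73.2
finger_force: 0.0
```

Emit:
servo_tool(motion=[{"wx": 0, "wy": 0, "dz": 0, "dx": -1, "dy": -0.5, "wz": 0, "fingers": -0.3}, {"wx": 0, "wy": 0, "dz": 0, "dx": -1, "dy": -0.5, "wz": 0, "fingers": -0.3}, {"wx": 0, "wy": 0, "dz": 0, "dx": -1, "dy": -0.5, "wz": 0, "fingers": -0.3}])

```text
clock: 2.6
eef_pos: [454.1, 335.2, 205.2]
eef_rot: [-3.141, 0.0, 3.003]
wrist_force: [0.0, -0.1, -0.0]
finger_gap: 61.2
finger_force: 0.0
```

Emit:
servo_tool(motion=[{"wx": 0, "wy": 0, "dz": 0, "dx": -1, "dy": -0.5, "wz": 0, "fingers": -0.3}, {"wx": 0, "wy": 0, "dz": 0, "dx": -1, "dy": -0.5, "wz": 0, "fingers": -0.3}, {"wx": 0, "wy": 0, "dz": 0, "dx": -1, "dy": -0.5, "wz": 0, "fingers": -0.3}])

```text
clock: 2.9
eef_pos: [546.3, 272.3, 205.0]
eef_rot: [-3.141, -0.0, 3.004]
wrist_force: [-1.4, 1.0, -0.3]
finger_gap: 61.1
finger_force: 0.0
```

```bash
python3 -c "
import mv
mv.go(585.5,249.5,130,3.02)"
```

```text
pos [546.3 272.3 205. ] rot [-3.141 -0.     3.004] F [-1.4  1.  -0.3] d [-0.42  -0.171  0.75 ] w [-0.    -0.    -0.008] t 2.9 gap 61.12054206678781 ff 0.0 q [ 0.4   0.44  1.34 -0.    1.37 -1.03]
```

Emit:
servo_tool(motion=[{"wx": 0, "wy": 0, "dz": 0.75, "dx": -0.42, "dy": -0.17, "wz": -0.01, "fingers": -0.3}, {"wx": 0, "wy": 0, "dz": 0.75, "dx": -0.42, "dy": -0.17, "wz": -0.01, "fingers": -0.3}, {"wx": 0, "wy": 0, "dz": 0.75, "dx": -0.42, "dy": -0.17, "wz": -0.01, "fingers": -0.3}])

```text
clock: 3.2
eef_pos: [582.0, 250.9, 125.5]
eef_rot: [-3.138, -0.007, 3.025]
wrist_force: [0.4, -0.2, 0.6]
finger_gap: 61.4
finger_force: 0.0
```

Emit:
servo_tool(motion=[{"wx": 0, "wy": 0, "dz": 0.25, "dx": 0, "dy": 0, "wz": 0, "fingers": -0.3}, {"wx": 0, "wy": 0, "dz": 0.48, "dx": 0, "dy": 0, "wz": 0, "fingers": -0.3}, {"wx": 0, "wy": 0, "dz": 0.48, "dx": 0, "dy": 0, "wz": 0, "fingers": -0.3}])

```text
clock: 3.5
eef_pos: [581.5, 252.7, 81.2]
eef_rot: [-3.14, -0.003, 3.028]
wrist_force: [-0.7, -0.7, 0.3]
finger_gap: 61.1
finger_force: 0.0
```

```bash
python3 - <<'E'
from h import *
import mv
mv.go(585.5,249.5,82,3.02)
a=camera('top')['image'][165:225,222:282,::-1]; b=camera('scene')['image'][150:210,380:440,::-1]
o=np.hstack([cv2.resize(x,(400,400),interpolation=cv2.INTER_CUBIC) for x in(a,b)]); cv2.imwrite('pics/bar2.png',o)
E
```

```text
pos [581.5 252.7  81.2] rot [-3.140e+00 -3.000e-03  3.028e+00] F [-0.7 -0.7  0.3] d [-0.043 -0.027 -0.009] w [-0.001 -0.002  0.004] t 3.5 gap 61.12711611151989 ff 0.0 q [ 0.35  0.6   1.38  0.    1.16 -1.1 ]
```

View pics/bar2.png

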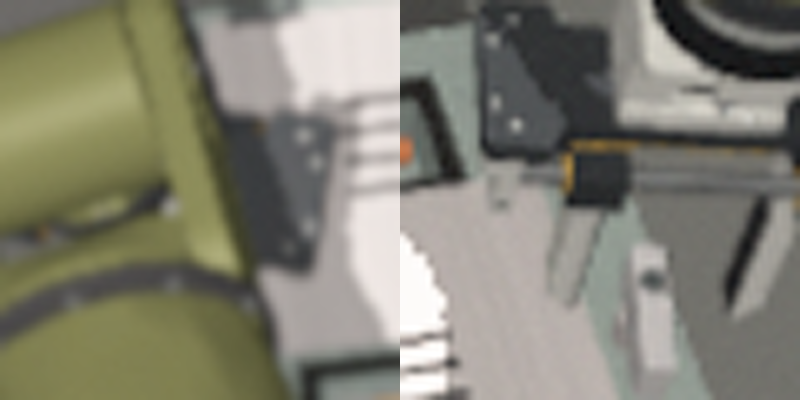

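Emit:
servo_tool(motion=[{"wx": 0, "wy": 0, "dz": 0, "dx": -0.03, "dy": -0.02, "wz": 0, "fingers": -0.3}, {"wx": 0, "wy": 0, "dz": 0, "dx": -0.03, "dy": -0.02, "wz": 0, "fingers": 0}])

```text
clock: 3.8
eef_pos: [586.9, 249.4, 84.2]
eef_rot: [3.141, 0.002, 3.027]
wrist_force: [0.4, 0.0, -0.2]
finger_gap: 56.3
finger_force: 0.0
```

```bash
python3 - <<'E'
from h import *
import mv
mv.go(585.5,249.5,82,3.02)
c=camera('scene'); print(atz(c,(417.1,195.3),81), proj(c,[581.5,252.7,81]))
E
```

```text
pos [586.9 249.4  84.2] rot [3.141e+00 2.000e-03 3.027e+00] F [ 0.4  0.  -0.2] d [ 0.014 -0.001  0.021] w [0.001 0.001 0.003] t 3.8 gap 56.3322340233309 ff 0.0 q [ 0.34  0.61  1.37 -0.    1.16 -1.11]
[585.91644822 254.40361204  81.        ] [416.18262329 193.95411718]
```

Emit:
servo_tool(motion=[{"wx": 0, "wy": 0, "dz": 0.02, "dx": 0.01, "dy": 0, "wz": 0, "fingers": 0.5}, {"wx": 0, "wy": 0, "dz": 0.02, "dx": 0.01, "dy": 0, "wz": 0, "fingers": 1}, {"wx": 0, "wy": 0, "dz": 0.02, "dx": 0.01, "dy": 0, "wz": 0, "fingers": 1}, {"wx": 0, "wy": 0, "dz": 0.02, "dx": 0.01, "dy": 0, "wz": 0, "fingers": 1}, {"wx": 0, "wy": 0, "dz": 0.02, "dx": 0.01, "dy": 0, "wz": 0, "fingers": 1}], newtons=15)

```text
clock: 4.35
eef_pos: [585.3, 250.2, 80.6]
eef_rot: [3.14, 0.0, 3.027]
wrist_force: [1.9, 2.0, -6.0]
finger_gap: 13.6
finger_force: 15.0
```

Emit:
servo_tool(motion=[{"wx": 0, "wy": 0, "dz": 0, "dx": 0, "dy": 0, "wz": 0.04, "fingers": 1}, {"wx": 0, "wy": 0, "dz": 0, "dx": 0, "dy": 0, "wz": 0.08, "fingers": 1}, {"wx": 0, "wy": 0, "dz": 0, "dx": 0, "dy": 0, "wz": 0.14, "fingers": 1}, {"wx": 0, "wy": 0, "dz": 0, "dx": 0, "dy": 0, "wz": 0.2, "fingers": 1}, {"wx": 0, "wy": 0, "dz": 0, "dx": 0, "dy": 0, "wz": 0.26, "fingers": 1}, {"wx": 0, "wy": 0, "dz": 0, "dx": 0, "dy": 0, "wz": 0.31, "fingers": 1}, {"wx": 0, "wy": 0, "dz": 0, "dx": 0, "dy": 0, "wz": 0.32, "fingers": 1}])

```text
clock: 5.05
eef_pos: [585.9, 251.4, 80.5]
eef_rot: [3.137, -0.0, 2.384]
wrist_force: [6.7, 14.6, -6.6]
finger_gap: 13.8
finger_force: 15.0
```

Emit:
servo_tool(motion=[{"wx": 0, "wy": 0, "dz": 0, "dx": 0.01, "dy": 0.02, "wz": 0.01, "fingers": 1}, {"wx": 0, "wy": 0, "dz": 0, "dx": 0.01, "dy": 0.02, "wz": 0.06, "fingers": 1}, {"wx": 0, "wy": 0, "dz": 0, "dx": 0.01, "dy": 0.02, "wz": 0.12, "fingers": 1}, {"wx": 0, "wy": 0, "dz": 0, "dx": 0.01, "dy": 0.02, "wz": 0.17, "fingers": 1}, {"wx": 0, "wy": 0, "dz": 0, "dx": 0.01, "dy": 0.02, "wz": 0.17, "fingers": 1}])

```text
clock: 5.55
eef_pos: [586.5, 252.0, 80.5]
eef_rot: [3.139, -0.0, 2.043]
wrist_force: [6.1, 4.9, -3.7]
finger_gap: 13.9
finger_force: 15.0
```

Emit:
servo_tool(motion=[{"wx": 0, "wy": 0, "dz": 0, "dx": 0, "dy": 0.01, "wz": 0.05, "fingers": 1}, {"wx": 0, "wy": 0, "dz": 0, "dx": 0, "dy": 0.01, "wz": 0.1, "fingers": 1}, {"wx": 0, "wy": 0, "dz": 0, "dx": 0, "dy": 0.01, "wz": 0.14, "fingers": 1}, {"wx": 0, "wy": 0, "dz": 0, "dx": 0, "dy": 0.01, "wz": 0.17, "fingers": 1}, {"wx": 0, "wy": 0, "dz": 0, "dx": 0, "dy": 0.01, "wz": 0.17, "fingers": 1}])

```text
clock: 6.05
eef_pos: [587.3, 252.3, 80.5]
eef_rot: [3.14, -0.001, 1.705]
wrist_force: [4.6, 3.5, -2.9]
finger_gap: 14.1
finger_force: 15.0
```

```bash
python3 - <<'E'
from h import *
import mv
mv.go(585.5,249.5,82,1.71); print(read_state()['moment'].round(2))
E
```

```text
pos [587.3 252.3  80.5] rot [ 3.140e+00 -1.000e-03  1.705e+00] F [ 4.6  3.5 -2.9] d [-0.025 -0.022 -0.015] w [ 0.001 -0.    -0.003] t 6.05 gap 14.055376988882378 ff 14.975342005491257 q [0.35 0.61 1.37 0.   1.16 0.21]
[ 0.64 -0.94  0.1 ]
```

Emit:
servo_tool(motion=[{"wx": 0, "wy": 0, "dz": 0, "dx": 0, "dy": 0, "wz": 0.02, "fingers": 1}, {"wx": 0, "wy": 0, "dz": 0, "dx": 0, "dy": 0, "wz": 0.02, "fingers": 1}])

```text
clock: 6.25
eef_pos: [587.3, 252.3, 80.6]
eef_rot: [3.14, -0.001, 1.666]
wrist_force: [5.9, 3.8, -3.2]
finger_gap: 14.3
finger_force: 15.5
```

```bash
python3 - <<'E'
from h import *
import mv
mv.go(585.5,249.5,82,1.71); print(read_state()['moment'].round(2))
E
```

```text
pos [587.3 252.3  80.6] rot [ 3.140e+00 -1.000e-03  1.666e+00] F [ 5.9  3.8 -3.2] d [-0.026 -0.021 -0.015] w [ 0.001 -0.    -0.022] t 6.25 gap 14.264592218608252 ff 15.451354086399078 q [0.35 0.61 1.37 0.   1.16 0.25]
[ 0.62 -0.98  0.35]
```

Emit:
servo_tool(motion=[{"wx": 0, "wy": 0, "dz": 0, "dx": 0, "dy": 0, "wz": 0, "fingers": 0}, {"wx": 0, "wy": 0, "dz": 0, "dx": 0, "dy": 0, "wz": 0, "fingers": 0}, {"wx": 0, "wy": 0, "dz": 0, "dx": 0, "dy": 0, "wz": 0, "fingers": -0.3}, {"wx": 0, "wy": 0, "dz": -0.4, "dx": 0, "dy": 0, "wz": 0, "fingers": -0.3}, {"wx": 0, "wy": 0, "dz": -0.9, "dx": 0, "dy": 0, "wz": 0, "fingers": -0.3}, {"wx": 0, "wy": 0, "dz": -1, "dx": 0, "dy": 0, "wz": 0, "fingers": -0.3}, {"wx": 0, "wy": 0, "dz": -1, "dx": -0.5, "dy": 0, "wz": 0.05, "fingers": -0.3}, {"wx": 0, "wy": 0, "dz": -1, "dx": -1, "dy": 0, "wz": 0.1, "fingers": -0.3}])

```text
clock: 7.05
eef_pos: [596.0, 152.0, 180.5]
eef_rot: [3.141, -0.0, 1.465]
wrist_force: [0.3, -0.4, -0.0]
finger_gap: 61.1
finger_force: 0.0
```

```bash
python3 - <<'E'
from h import *
import mv
mv.go(558,-133,120,.235)
E
```

```text
pos [596.  152.  180.5] rot [ 3.141 -0.     1.465] F [ 0.3 -0.4 -0. ] d [-2.874 -0.078  0.605] w [ 0.    -0.     0.615] t 7.05 gap 61.09050634681691 ff 0.0 q [ 0.19  0.46  1.35 -0.    1.32  0.3 ]
```

Emit:
servo_tool(motion=[{"wx": 0, "wy": 0, "dz": 0, "dx": -0.5, "dy": 0, "wz": 0, "fingers": -0.3}, {"wx": 0, "wy": 0, "dz": 0, "dx": -1, "dy": 0, "wz": 0, "fingers": -0.3}])

```text
clock: 7.25
eef_pos: [585.3, 51.0, 180.0]
eef_rot: [-3.141, 0.0, 1.467]
wrist_force: [1.6, -0.2, 0.4]
finger_gap: 61.4
finger_force: 0.0
```

Emit:
servo_tool(motion=[{"wx": 0, "wy": 0, "dz": 0, "dx": -0.4, "dy": 0, "wz": 0.075, "fingers": -0.3}, {"wx": 0, "wy": 0, "dz": 0, "dx": -0.8, "dy": 0, "wz": 0.15, "fingers": -0.3}, {"wx": 0, "wy": 0, "dz": 0, "dx": -1, "dy": 0, "wz": 0.225, "fingers": -0.3}, {"wx": 0, "wy": 0, "dz": 0, "dx": -1, "dy": 0, "wz": 0.3, "fingers": -0.3}, {"wx": 0, "wy": 0, "dz": 0, "dx": -1, "dy": 0, "wz": 0.375, "fingers": -0.3}, {"wx": 0, "wy": 0, "dz": 0, "dx": -1, "dy": 0, "wz": 0.45, "fingers": -0.3}, {"wx": 0, "wy": 0, "dz": 0, "dx": -1, "dy": 0, "wz": 0.525, "fingers": -0.3}, {"wx": 0, "wy": 0, "dz": 0, "dx": -1, "dy": 0, "wz": 0.6, "fingers": -0.3}, {"wx": 0, "wy": 0, "dz": 0, "dx": -1, "dy": 0, "wz": 0.615, "fingers": -0.3}])

```text
clock: 8.15
eef_pos: [575.4, -46.6, 180.2]
eef_rot: [-3.142, 0.0, 0.233]
wrist_force: [0.3, 0.3, -0.2]
finger_gap: 60.9
finger_force: 0.0
```

```bash
python3 - <<'E'
from h import *
import mv
mv.go(557,-132,120,.235)
a=camera('top')['image'][130:270,230:430,::-1]; b=camera('scene')['image'][120:260,230:430,::-1]
o=np.hstack([cv2.resize(x,(400,280),interpolation=cv2.INTER_CUBIC) for x in(a,b)]); cv2.imwrite('pics/after.png',o)
E
```

```text
pos [575.4 -46.6 180.2] rot [-3.142  0.     0.233] F [ 0.3  0.3 -0.2] d [-0.376  0.789  0.602] w [-0.     0.    -0.001] t 8.15 gap 60.86997156402878 ff 0.0 q [-0.14  0.38  1.47 -0.    1.29  1.19]
```

View pics/after.png

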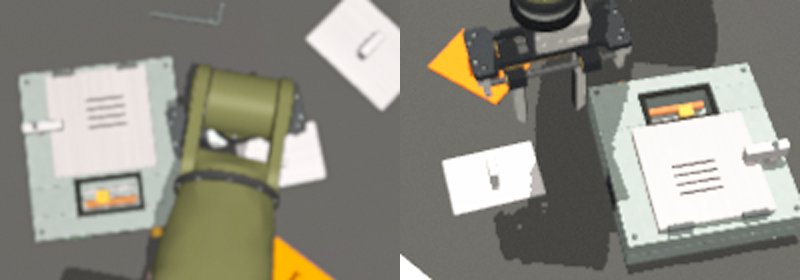

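Emit:
servo_tool(motion=[{"wx": 0, "wy": 0, "dz": 0.3, "dx": -0.19, "dy": 0.4, "wz": 0, "fingers": -0.3}, {"wx": 0, "wy": 0, "dz": 0.6, "dx": -0.38, "dy": 0.79, "wz": 0, "fingers": -0.3}, {"wx": 0, "wy": 0, "dz": 0.6, "dx": -0.38, "dy": 0.79, "wz": 0, "fingers": -0.3}])

```text
clock: 8.55
eef_pos: [554.8, -135.0, 117.1]
eef_rot: [-3.139, 0.005, 0.238]
wrist_force: [-0.4, 1.1, 0.2]
finger_gap: 61.1
finger_force: 0.0
```

Emit:
servo_tool(motion=[{"wx": 0, "wy": 0, "dz": 0.4, "dx": 0, "dy": 0, "wz": 0, "fingers": -0.3}, {"wx": 0, "wy": 0, "dz": 0.7, "dx": 0, "dy": 0, "wz": 0, "fingers": -0.3}, {"wx": 0, "wy": 0, "dz": 0.7, "dx": 0, "dy": 0, "wz": 0, "fingers": -0.3}])

```text
clock: 8.85
eef_pos: [555.3, -131.4, 47.2]
eef_rot: [-3.138, 0.005, 0.24]
wrist_force: [-0.3, 0.2, -0.4]
finger_gap: 61.1
finger_force: 0.0
```

```bash
python3 - <<'E'
from h import *
import mv
mv.go(557,-132,8,.235)
E
```

```text
pos [ 555.3 -131.4   47.2] rot [-3.138  0.005  0.24 ] F [-0.3  0.2 -0.4] d [0.017 0.011 0.392] w [-0.002  0.003  0.002] t 8.85 gap 61.07729584524758 ff 0.0 q [-0.3   0.52  1.6   0.    1.02  1.03]
```

Emit:
servo_tool(motion=[{"wx": 0, "wy": 0, "dz": 0.2, "dx": 0.02, "dy": 0.01, "wz": 0, "fingers": -0.3}, {"wx": 0, "wy": 0, "dz": 0.38, "dx": 0.02, "dy": 0.01, "wz": 0, "fingers": -0.3}, {"wx": 0, "wy": 0, "dz": 0.38, "dx": 0.02, "dy": 0.01, "wz": 0, "fingers": -0.3}, {"wx": 0, "wy": 0, "dz": 0.38, "dx": 0.02, "dy": 0.01, "wz": 0, "fingers": -0.3}])

```text
clock: 9.25
eef_pos: [560.1, -132.7, 14.1]
eef_rot: [3.141, -0.001, 0.238]
wrist_force: [0.5, -0.0, -0.0]
finger_gap: 60.8
finger_force: 0.0
```

```bash
python3 - <<'E'
from h import *
import mv
mv.go(557,-132,8,.235)
c=camera('scene'); b=c['image'][140:230,230:330,::-1]
cv2.imwrite('pics/grip.png',cv2.resize(b,(600,540),interpolation=cv2.INTER_CUBIC))
E
```

```text
pos [ 560.1 -132.7   14.1] rot [ 3.141e+00 -1.000e-03  2.380e-01] F [ 0.5 -0.  -0. ] d [-0.028 -0.014  0.061] w [ 0.    -0.001  0.002] t 9.25 gap 60.77681050434895 ff 0.0 q [-0.3   0.58  1.61  0.    0.95  1.04]
```

View pics/grip.png

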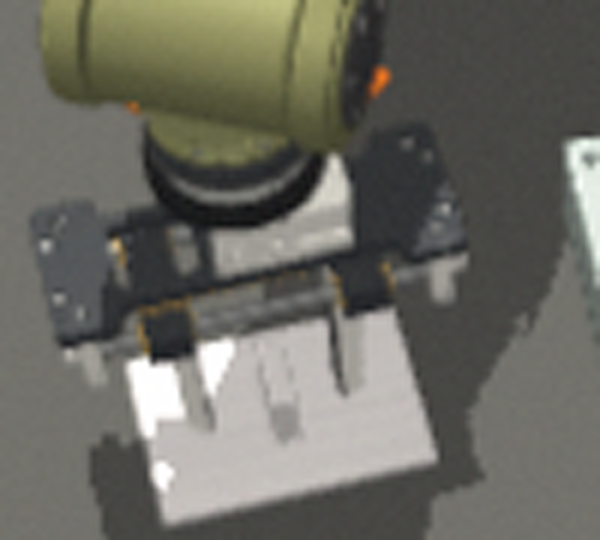

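Emit:
servo_tool(motion=[{"wx": 0, "wy": 0, "dz": 0.06, "dx": -0.03, "dy": 0, "wz": 0, "fingers": -0.3}, {"wx": 0, "wy": 0, "dz": 0.06, "dx": -0.03, "dy": 0, "wz": 0, "fingers": 0.5}, {"wx": 0, "wy": 0, "dz": 0.06, "dx": -0.03, "dy": 0, "wz": 0, "fingers": 1}, {"wx": 0, "wy": 0, "dz": 0.06, "dx": -0.03, "dy": 0, "wz": 0, "fingers": 1}, {"wx": 0, "wy": 0, "dz": 0.06, "dx": -0.03, "dy": 0, "wz": 0, "fingers": 1}, {"wx": 0, "wy": 0, "dz": 0.06, "dx": -0.03, "dy": 0, "wz": 0, "fingers": 1}, {"wx": 0, "wy": 0, "dz": 0.06, "dx": -0.03, "dy": 0, "wz": 0, "fingers": 1}], newtons=45)

```text
clock: 10.0
eef_pos: [556.4, -133.4, 6.5]
eef_rot: [-3.142, -0.0, 0.237]
wrist_force: [-1.1, 3.8, 0.1]
finger_gap: 16.3
finger_force: 1.7
```

```bash
python3 - <<'E'
from h import *
import mv
mv.go(557,-132,100,.235)
E
```

```text
pos [ 556.4 -133.4    6.5] rot [-3.142 -0.     0.237] F [-1.1  3.8  0.1] d [ 0.009 -0.012 -0.935] w [-0.    -0.     0.001] t 10.0 gap 16.28070449921967 ff 1.6610737144947052 q [-0.3   0.59  1.62  0.    0.94  1.03]
```

Emit:
servo_tool(motion=[{"wx": 0, "wy": 0, "dz": 0, "dx": 0, "dy": 0, "wz": 0, "fingers": 1}, {"wx": 0, "wy": 0, "dz": 0, "dx": 0, "dy": 0, "wz": 0, "fingers": 1}, {"wx": 0, "wy": 0, "dz": 0, "dx": 0, "dy": 0, "wz": 0, "fingers": 1}, {"wx": 0, "wy": 0, "dz": 0, "dx": 0, "dy": 0, "wz": 0, "fingers": 1}])

```text
clock: 10.4
eef_pos: [556.4, -133.3, 6.5]
eef_rot: [-3.141, 0.0, 0.237]
wrist_force: [-0.5, 2.5, 2.9]
finger_gap: 11.9
finger_force: 45.0
```

```bash
python3 - <<'E'
from h import *
import mv
mv.go(557,-132,107,.235)
E
```

```text
pos [ 556.4 -133.3    6.5] rot [-3.141  0.     0.237] F [-0.5  2.5  2.9] d [ 0.009 -0.012 -1.005] w [-0.     0.     0.001] t 10.4 gap 11.945192378593214 ff 44.99802052974701 q [-0.3   0.59  1.62  0.    0.94  1.03]
```

Emit:
servo_tool(motion=[{"wx": 0, "wy": 0, "dz": -0.3, "dx": 0, "dy": 0, "wz": 0, "fingers": 1}, {"wx": 0, "wy": 0, "dz": -0.7, "dx": 0, "dy": 0, "wz": 0, "fingers": 1}, {"wx": 0, "wy": 0, "dz": -1, "dx": 0, "dy": 0, "wz": 0, "fingers": 1}, {"wx": 0, "wy": 0, "dz": -1, "dx": 0, "dy": 0, "wz": 0, "fingers": 1}])

```text
clock: 10.8
eef_pos: [558.1, -134.1, 110.4]
eef_rot: [3.138, -0.006, 0.237]
wrist_force: [-0.4, -0.9, -2.7]
finger_gap: 11.5
finger_force: 45.0
```

```bash
python3 - <<'E'
from h import *
import mv
mv.go(464,134,106.5,.137)
E
```

```text
pos [ 558.1 -134.1  110.4] rot [ 3.138 -0.006  0.237] F [-0.4 -0.9 -2.7] d [-0.286 -2.827  0.027] w [ 0.002 -0.003  0.05 ] t 10.8 gap 11.47713224586202 ff 44.99615013599396 q [-0.3   0.44  1.56 -0.    1.13  1.03]
```

Emit:
servo_tool(motion=[{"wx": 0, "wy": 0, "dz": 0, "dx": -0.1, "dy": -0.4, "wz": 0.02, "fingers": 1}, {"wx": 0, "wy": 0, "dz": 0, "dx": -0.2, "dy": -0.8, "wz": 0.04, "fingers": 1}, {"wx": 0, "wy": 0, "dz": 0, "dx": -0.29, "dy": -1, "wz": 0.05, "fingers": 1}])

```text
clock: 11.1
eef_pos: [502.9, -41.0, 104.9]
eef_rot: [-3.141, 0.002, 0.136]
wrist_force: [0.8, -1.0, -3.1]
finger_gap: 12.1
finger_force: 45.0
```

Emit:
servo_tool(motion=[{"wx": 0, "wy": 0, "dz": 0, "dx": -0.1, "dy": -0.4, "wz": 0, "fingers": 1}, {"wx": 0, "wy": 0, "dz": 0, "dx": -0.2, "dy": -0.8, "wz": 0, "fingers": 1}, {"wx": 0, "wy": 0, "dz": 0, "dx": -0.2, "dy": -1, "wz": 0, "fingers": 1}, {"wx": 0, "wy": 0, "dz": 0, "dx": -0.2, "dy": -1, "wz": 0, "fingers": 1}])

```text
clock: 11.5
eef_pos: [470.2, 55.1, 105.4]
eef_rot: [-3.141, 0.002, 0.139]
wrist_force: [0.2, 0.2, -1.4]
finger_gap: 11.6
finger_force: 45.0
```

```bash
python3 - <<'E'
from h import *
import mv
mv.go(464,134,106.5,.137)
E
```

```text
pos [470.2  55.1 105.4] rot [-3.141e+00  2.000e-03  1.390e-01] F [ 0.2  0.2 -1.4] d [ 0.048 -0.79  -0.011] w [-0.     0.001  0.001] t 11.5 gap 11.572135427865948 ff 44.99645948410034 q [0.04 0.25 1.84 0.   1.06 1.47]
```

Emit:
servo_tool(motion=[{"wx": 0, "wy": 0, "dz": 0, "dx": 0.05, "dy": -0.4, "wz": 0, "fingers": 1}, {"wx": 0, "wy": 0, "dz": 0, "dx": 0.05, "dy": -0.79, "wz": 0, "fingers": 1}, {"wx": 0, "wy": 0, "dz": 0, "dx": 0.05, "dy": -0.79, "wz": 0, "fingers": 1}, {"wx": 0, "wy": 0, "dz": 0, "dx": 0.05, "dy": -0.79, "wz": 0, "fingers": 1}])

```text
clock: 11.9
eef_pos: [465.2, 132.0, 105.5]
eef_rot: [3.141, 0.001, 0.138]
wrist_force: [0.2, -0.7, -2.5]
finger_gap: 11.7
finger_force: 45.0
```

```bash
python3 - <<'E'
from fit import *
import mv
mv.go(464,134,106.5,.137)
c=camera('scene'); s=read_state(); p=s['eef_pos']; yaw=s['eef_rot'][2]
for d in trace('plate',c):
    m=d['pixels'].astype(float); print(np.round(d['location']),round(d['conf'],2),m.sum())
    if np.hypot(*(np.array(d['location'])-proj(c,[p[0],p[1],105])))<30:
        print('exp',sil(c,PL,[p[0],p[1],yaw],p[2]-6.5).sum(),fit([c],[m],PL,[p[0],p[1],yaw],p[2]-6.5))
for q in('gasket','lid'):
  for d in trace(q,c)[:1]: print(q,np.round(d['location'],1),d['conf'],d['pixels'].sum())
b=c['image'][110:250,290:460,::-1]
cv2.imwrite('pics/pre.png',cv2.resize(b,(680,560),interpolation=cv2.INTER_CUBIC))
E
```

```text
pos [465.2 132.  105.5] rot [3.141e+00 1.000e-03 1.380e-01] F [ 0.2 -0.7 -2.5] d [-0.009 -0.022 -0.01 ] w [0.    0.001 0.   ] t 11.9 gap 11.739595290560471 ff 44.996318221092224 q [ 0.2   0.27  1.81 -0.    1.06  1.63]
[221. 272.] 0.96 2661.0
[272. 148.] 0.88 1017.0
[366. 159.] 0.58 1069.0
exp 1284.9372549019608 (array([4.67333268e+02, 1.33606194e+02, 1.38865975e-01]), np.float64(221.02745098039216))
gasket [386.1 174.9] 0.56 43
lid [375.6 204.8] 0.74 2904
```

View pics/pre.png

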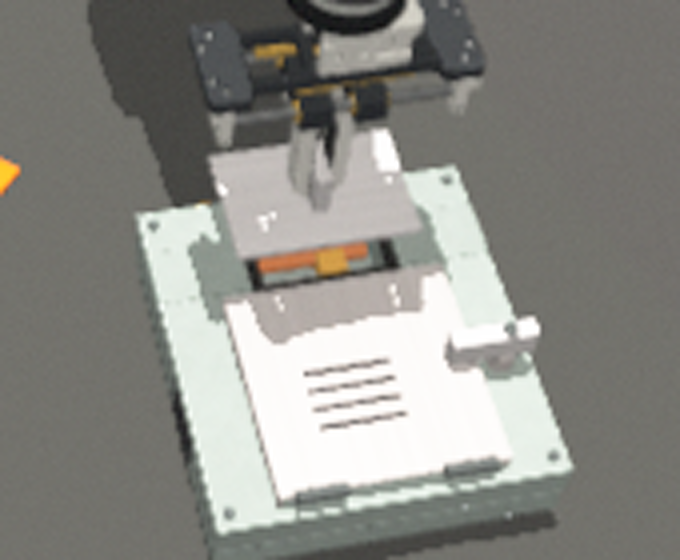

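```bash
python3 - <<'E'
from h import *
np.set_printoptions(precision=1,suppress=True)
c=camera('scene'); f=lambda u,v,z:atz(c,(290+u/4-.4,110+v/4-.4),z)
a,b=f(242,260,103),f(420,230,103); l,r=f(222,305,74),f(443,268,74)
print(a,b,np.linalg.norm(b-a),l,r,np.linalg.norm(r-l))
t=np.array([-np.sin(.138),np.cos(.138)]);n=np.array([np.cos(.138),np.sin(.138)])
p=np.array([465.2,132.0]); pm=((a+b)/2)[:2]; lm=((l+r)/2)[:2]
print('plate mid offset rel tcp: x',(pm-p)@n-45,'y',(pm-p)@t); print('lid rel plate y',(lm-pm)@t,'x gap',(lm-pm)@n, np.arctan2(*-(r-l)[:2]*[1,-1]), np.arctan2(*-(b-a)[:2]*[1,-1]))
E
```

```text
[524.5  77.7 103. ] [505.2 202.1 103. ] 125.90244709038834 [540.9  64.3  74. ] [517.5 221.   74. ] 158.4084571778857
plate mid offset rel tcp: x 5.252331591882999 y 0.9628475503574796
lid rel plate y 0.7816192289132822 x gap 14.579441852208419 0.14856057725169 0.15330385847594769
```

Emit:
servo_tool(motion=[{"wx": 0, "wy": 0, "dz": 0.15, "dx": 0, "dy": 0, "wz": 0, "fingers": 1}, {"wx": 0, "wy": 0, "dz": 0.25, "dx": 0, "dy": 0, "wz": 0, "fingers": 1}, {"wx": 0, "wy": 0, "dz": 0.32, "dx": 0, "dy": 0, "wz": 0, "fingers": 1}, {"wx": 0, "wy": 0, "dz": 0.35, "dx": 0, "dy": 0, "wz": 0, "fingers": 1}, {"wx": 0, "wy": 0, "dz": 0.35, "dx": 0, "dy": 0, "wz": 0, "fingers": 1}, {"wx": 0, "wy": 0, "dz": 0.35, "dx": 0, "dy": 0, "wz": 0, "fingers": 1}])

```text
clock: 12.75
eef_pos: [465.6, 132.3, 71.7]
eef_rot: [-3.142, -0.0, 0.137]
wrist_force: [-0.1, 0.2, -2.6]
finger_gap: 11.7
finger_force: 45.0
```

```bash
python3 - <<'E'
from h import *
import mv
mv.go(465,132.8,70,.14)
E
```

```text
pos [465.6 132.3  71.7] rot [-3.142 -0.     0.137] F [-0.1  0.2 -2.6] d [-0.006 -0.006  0.017] w [-0.    -0.    -0.002] t 12.75 gap 11.69385806323691 ff 44.99630570411682 q [0.2  0.32 1.84 0.   0.98 1.64]
```

Emit:
servo_tool(motion=[{"wx": 0, "wy": 0, "dz": 0.02, "dx": 0, "dy": -0.01, "wz": 0, "fingers": 1}, {"wx": 0, "wy": 0, "dz": 0.02, "dx": 0, "dy": -0.01, "wz": 0, "fingers": 1}, {"wx": 0, "wy": 0, "dz": 0.02, "dx": 0, "dy": -0.01, "wz": 0, "fingers": 1}])

```text
clock: 13.05
eef_pos: [465.7, 133.3, 69.9]
eef_rot: [-3.142, -0.001, 0.137]
wrist_force: [1.0, -1.2, 2.2]
finger_gap: 11.8
finger_force: 45.0
```

Emit:
servo_tool(motion=[{"wx": 0, "wy": 0, "dz": 0, "dx": 0.04, "dy": 0, "wz": 0, "fingers": 1}, {"wx": 0, "wy": 0, "dz": 0, "dx": 0.08, "dy": 0, "wz": 0, "fingers": 1}, {"wx": 0, "wy": 0, "dz": 0, "dx": 0.12, "dy": 0, "wz": 0, "fingers": 1}, {"wx": 0, "wy": 0, "dz": 0, "dx": 0.16, "dy": 0, "wz": 0, "fingers": 1}, {"wx": 0, "wy": 0, "dz": 0, "dx": 0.2, "dy": 0, "wz": 0, "fingers": 1}, {"wx": 0, "wy": 0, "dz": 0, "dx": 0.2, "dy": 0, "wz": 0, "fingers": 1}])

```text
clock: 13.65
eef_pos: [485.9, 136.1, 69.5]
eef_rot: [-3.141, -0.001, 0.137]
wrist_force: [1.5, 0.7, 3.0]
finger_gap: 11.7
finger_force: 45.0
```

```bash
python3 - <<'E'
from h import *
import mv
mv.go(465+31.7,132.8+4.4,70,.14)
E
```

```text
pos [485.9 136.1  69.5] rot [-3.141e+00 -1.000e-03  1.370e-01] F [1.5 0.7 3. ] d [ 0.108  0.004 -0.005] w [-0.    -0.001 -0.002] t 13.65 gap 11.748156939795063 ff 44.99816536903381 q [0.2  0.36 1.79 0.   0.99 1.63]
```

Emit:
servo_tool(motion=[{"wx": 0, "wy": 0, "dz": 0, "dx": 0.03, "dy": 0, "wz": 0, "fingers": 1}, {"wx": 0, "wy": 0, "dz": 0, "dx": 0.06, "dy": 0, "wz": 0, "fingers": 1}, {"wx": 0, "wy": 0, "dz": 0, "dx": 0.08, "dy": 0, "wz": 0, "fingers": 1}, {"wx": 0, "wy": 0, "dz": 0, "dx": 0.09, "dy": 0, "wz": 0, "fingers": 1}, {"wx": 0, "wy": 0, "dz": 0, "dx": 0.09, "dy": 0, "wz": 0, "fingers": 1}])

```text
clock: 14.15
eef_pos: [493.5, 137.0, 69.2]
eef_rot: [3.141, 0.002, 0.137]
wrist_force: [-5.5, -2.5, 3.3]
finger_gap: 11.9
finger_force: 45.0
```

Emit:
servo_tool(motion=[{"wx": 0, "wy": 0, "dz": 0, "dx": 0.01, "dy": 0, "wz": 0, "fingers": 1}, {"wx": 0, "wy": 0, "dz": 0, "dx": 0.015, "dy": 0, "wz": 0, "fingers": 1}, {"wx": 0, "wy": 0, "dz": 0, "dx": 0.015, "dy": 0, "wz": 0, "fingers": 1}])

```text
clock: 14.45
eef_pos: [493.6, 137.0, 69.1]
eef_rot: [3.141, 0.005, 0.137]
wrist_force: [-17.4, -4.8, 11.5]
finger_gap: 11.6
finger_force: 45.0
```

Emit:
servo_tool(motion=[{"wx": 0, "wy": 0, "dz": 0.0, "dx": -0.013, "dy": 0, "wz": 0, "fingers": 1}, {"wx": 0, "wy": 0, "dz": 0.0, "dx": -0.013, "dy": 0, "wz": 0, "fingers": 1}])

```text
clock: 14.65
eef_pos: [493.5, 137.0, 69.2]
eef_rot: [3.141, 0.002, 0.137]
wrist_force: [-7.1, -2.0, 4.7]
finger_gap: 11.7
finger_force: 45.0
```

```bash
python3 - <<'E'
from h import *
import mv
mv.go(493.5,137,68,.137)
c=camera('scene'); b=c['image'][120:240,300:460,::-1]
cv2.imwrite('pics/tuck.png',cv2.resize(b,(800,600),interpolation=cv2.INTER_CUBIC))
E
```

```text
pos [493.5 137.   69.2] rot [3.141e+00 2.000e-03 1.370e-01] F [-7.1 -2.   4.7] d [-0.     0.     0.012] w [0.    0.001 0.   ] t 14.65 gap 11.712981072943458 ff 45.03065049648285 q [ 0.2   0.38  1.76 -0.    1.    1.63]
```

View pics/tuck.png

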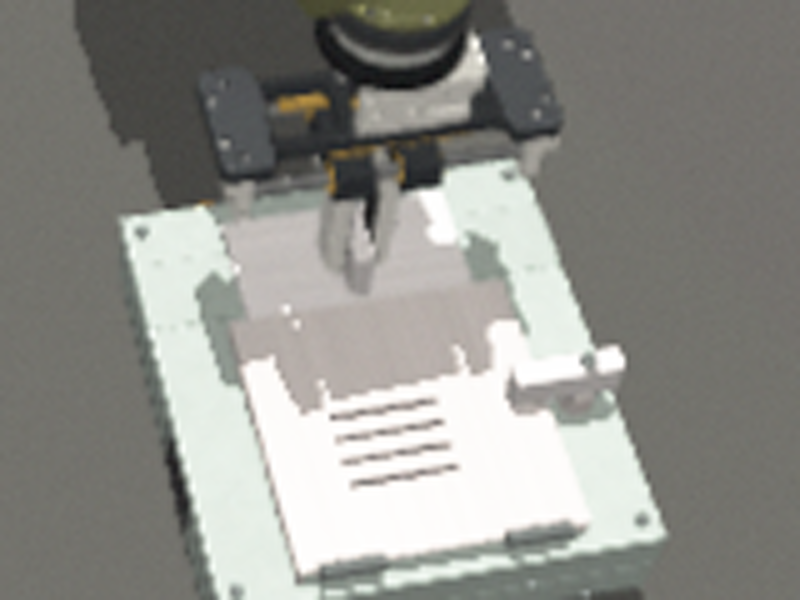

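```bash
python3 - <<'E'
from h import *
np.set_printoptions(precision=0,suppress=True,linewidth=200)
c=camera('scene'); im=cv2.GaussianBlur(c['image'],(3,3),.5).astype(np.float32)
t=np.array([-np.sin(.139),np.cos(.139)]);n=np.array([np.cos(.139),np.sin(.139)]); p=np.array([493.5,137.0])
def prof(xo,z,ys):
    q=np.array([proj(c,[*(p+n*xo+t*y),z]) for y in ys]).astype(np.float32)
    v=cv2.remap(im,q[:,0:1].copy(),q[:,1:2].copy(),cv2.INTER_LINEAR)[:,0]; return v[:,1]-v[:,0], v.sum(1)/3
for xo,z in((10,66.7),(18,66.7),(22,66.7),(60,74),(75,74),(100,74)):
    for ys in(np.arange(-90,-55,2),np.arange(56,92,2)):
        g,b=prof(xo,z,ys); print(xo,z,ys[0],'G-R',g)
ys=np.arange(-150,-100,4)
for xo in(-20,60): 
    print(xo,prof(xo,60,ys)[0]); print(xo,prof(xo,60,-ys[::-1])[0])
for y in(-50,40):
    q=[proj(c,[*(p+n*x+t*y),66.7]) for x in range(-80,-20,3)]; q=np.array(q).astype(np.float32)
    v=cv2.remap(im,q[:,0:1].copy(),q[:,1:2].copy(),cv2.INTER_LINEAR)[:,0]; print('front',y,v[:,1]-v[:,0])
E
```

```text
10 66.7 -90 G-R [11. 11. 10.  8.  9.  9.  8.  9.  9. 10.  8.  7.  4. -1. -4. -6. -6. -5.]
10 66.7 56 G-R [-5. -4. -4. -3. -2.  2.  6.  8.  9.  9.  9.  9.  9.  8. 10. 11. 10.  9.]
18 66.7 -90 G-R [ 8.  8.  9.  8.  8.  8.  9.  9.  9.  9.  8.  7.  4. -1. -4. -4. -4. -4.]
18 66.7 56 G-R [-6. -5. -5. -5. -4.  0.  5.  8.  9.  9.  9.  9.  8.  9. 10. 10. 10.  9.]
22 66.7 -90 G-R [10.  9.  8.  9.  8.  8.  9.  8.  8.  8.  8.  6.  4. -2. -5. -6. -6. -5.]
22 66.7 56 G-R [-5. -6. -5. -4. -2.  2.  5.  7.  7.  8.  8.  8.  8.  8.  8. 10. 10.  9.]
60 74 -90 G-R [ 9.  9.  9.  8.  6.  2. -2. -7. -7. -6. -4. -5. -5. -5. -6. -5. -6. -8.]
60 74 56 G-R [-7. -8. -9. -9. -8. -6. -4. -4. -4. -5. -4. -3.  1.  7. 10.  9.  8.  8.]
75 74 -90 G-R [ 8.  8.  8.  9.  9.  5. -2. -6. -3. -2. -2. -2. -2. -2. -2. -3. -5. -7.]
75 74 56 G-R [-8. -9. -8. -5. -2. -2. -2. -2. -2. -2. -2. -1.  1.  4.  7.  7.  7.  7.]
100 74 -90 G-R [ 8.  8.  8.  9.  8.  6. -2. -5. -2. -1. -1. -1. -1. -1. -1. -1. -2. -2.]
100 74 56 G-R [-1. -2. -4. -6. -4. -4. -5. -3. -3. -3. -3. -3. -2. -2. -3. -3. -3. -3.]
-20 [-0. -1. -1. -1. -1.  0.  5.  7. 10.  8.  9.  8.  8.]
-20 [ 8.  8.  8.  8.  7.  4. -0. -1. -0. -0. -2. -2. -1.]
60 [-2. -1. -1. -1. -2.  0.  5.  8.  9.  8.  8.  8.  8.]
60 [ 8.  7.  7.  7.  8.  4. -1. -1. -1. -0. -1. -1. -1.]
front -50 [ 2.  3.  1.  0. -1. -1. -2. -2. -2. -2. -2. -3. -3. -3. -4. -4. -5. -5. -5. -6.]
front 40 [-5. -5. -3. -2. -1. -0.  0. -0. -3. -4. -3. -1. -1. -1. -2. -3. -4. -5. -4. -6.]
```

Emit:
servo_tool(motion=[{"wx": 0, "wy": 0, "dz": 0.01, "dx": -0.003, "dy": 0, "wz": 0, "fingers": 1}, {"wx": 0, "wy": 0, "dz": 0.02, "dx": -0.003, "dy": 0, "wz": 0, "fingers": 1}, {"wx": 0, "wy": 0, "dz": 0.025, "dx": -0.003, "dy": 0, "wz": 0, "fingers": 1}, {"wx": 0, "wy": 0, "dz": 0.025, "dx": -0.003, "dy": 0, "wz": 0, "fingers": 1}, {"wx": 0, "wy": 0, "dz": 0.025, "dx": -0.003, "dy": 0, "wz": 0, "fingers": 1}])

```text
clock: 15.25
eef_pos: [493.5, 137.0, 67.0]
eef_rot: [3.141, 0.001, 0.137]
wrist_force: [-6.8, -2.0, 7.6]
finger_gap: 11.4
finger_force: 45.0
```

Emit:
servo_tool(motion=[{"wx": 0, "wy": 0, "dz": 0.006, "dx": 0, "dy": 0, "wz": 0, "fingers": 1}, {"wx": 0, "wy": 0, "dz": 0.01, "dx": 0, "dy": 0, "wz": 0, "fingers": 1}, {"wx": 0, "wy": 0, "dz": 0.01, "dx": 0, "dy": 0, "wz": 0, "fingers": 1}, {"wx": 0, "wy": 0, "dz": 0.01, "dx": 0, "dy": 0, "wz": 0, "fingers": 1}])

```text
clock: 15.65
eef_pos: [493.5, 137.0, 66.4]
eef_rot: [3.141, 0.001, 0.137]
wrist_force: [-10.5, -2.9, 13.2]
finger_gap: 11.7
finger_force: 45.0
```

```bash
python3 - <<'E'
from h import *
import mv
mv.go(493.5,137,66.5,.137)
c=camera('scene'); b=c['image'][120:240,300:460,::-1]
cv2.imwrite('pics/end.png',cv2.resize(b,(800,600),interpolation=cv2.INTER_CUBIC))
E
```

```text
pos [493.5 137.   66.4] rot [3.141e+00 1.000e-03 1.370e-01] F [-10.5  -2.9  13.2] d [-0.     0.    -0.001] w [0.    0.001 0.   ] t 15.65 gap 11.706144951884054 ff 45.033509731292725 q [ 0.2   0.38  1.76 -0.    1.    1.63]
```

View pics/end.png

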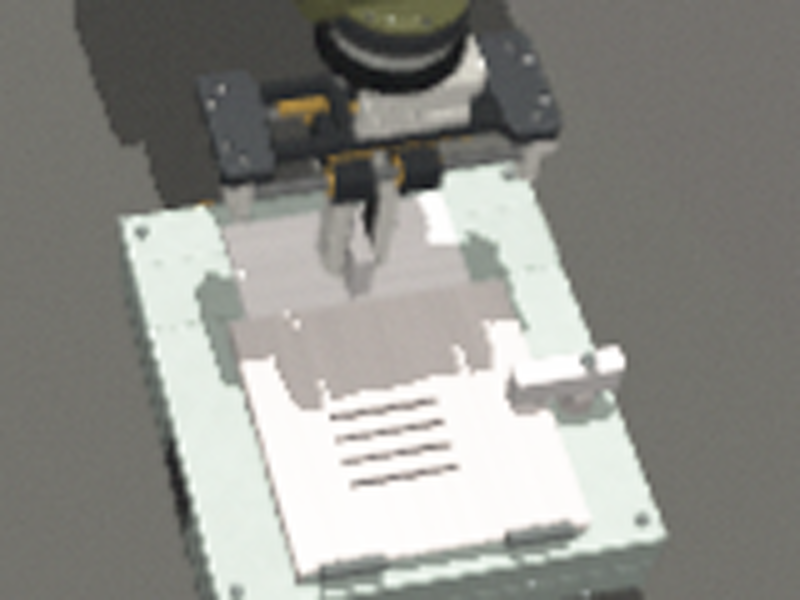

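```bash
python3 -c "
from cell import *
print(sign_off())"
```

```text
the job is handed in; nothing more can be done
None
```

I turned the turnbutton to its end stop and tucked the plate under the lid against the stop, centred to about 1 mm by camera. I signed off still gripping it pressed flat, with about 13 N upward on the wrist. The sign-off returned no verdict, so I can't confirm it passed.

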